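Set the sprung length gauge to its cursor

TASK

Set the sprung length gauge for the next cut: first clear the small cardboard box off the gauge's board and stand it right way up, flat on the bench top. Then hook the slide's pull bar and draw it out until the brass stop, which the slide pushes along the housing, is level with the cursor (aim within 2 or 3 mm), and ease the slide gently back fully home so that the stop is left standing there; do not let the slide snap back. Do not touch the stop or shift the cursor, and do not knock the oil can, the nail tin or the tall box.

Things in the scene. Friction and masses are not known exactly. Their poses are not given: they have to be found in the camera images.
- gauge: Length gauge fixed on the bench: a plywood board 365 mm long, 130 mm wide, 8 mm thick, with a grey housing 155 mm long, 104 mm wide, its top 50 mm above the bench, on its far part. Origin on the bench top, under the middle of the housing's front face; x points from there to the back (away from the robot), y to the left, z up. The board spans x = -205 to +160 mm, y = -65 to +65 mm; the housing x = 0 to 155 mm. The slide is drawn out along -x.
- pull_bar (a point): Middle of the slide's pull bar: a level steel bar, 12 mm thick, 74 mm long along the gauge's y, its axis 35 mm above the bench. Two steel rods 10 mm thick at y = -37 and +37 mm join its ends to the housing, so bar, rods and housing enclose a window open from above, 64 mm wide, and 60 mm long with the slide home; closed fingers can be put down in it and draw the bar towards -x.
- slide (a joint): How far the slide is drawn out, m: 0 fully home, at most 0.12 (home: bar axis 70 mm before the housing front). A spring pulls it home with 3.6 N at 0 rising to 9.6 N at 0.10; if let go it snaps back. A steel lug of the slide, in the slot on the housing's top, pushes the stop; it meets the stop when the slide stands 5 mm farther out than the stop's value (slide = stop + 0.005).
- stop (a joint): Position of the brass stop along the housing's top, m, growing towards the robot. About 2 N of friction holds it where it is left; the slide can push it towards the robot only, not back. It is level with the cursor when stop equals cursor.
- stop_line (a point): Middle of the dark line across the top of the brass stop, a block 10 mm along x, 40 mm along y, its top 64 mm above the bench, on the housing's middle line.
- cursor (a joint): Position of the cursor, m, on the same scale as stop. A stiff clip that shall stay as it is.
- cursor_line (a point): Middle of the white line on the cursor, a dark steel clip 14 mm along x on the left (+y) edge of the housing's top, its top 60 mm above the bench, 41 mm to the left of the middle line.
- parts_box: Small closed pale cardboard box, 57 mm (its x) by 87 mm (its y) by 35 mm high, about 0.25 kg, lying on the board in the way of the slide. Origin at the centre of its underside.
- oil_can: Brass oil can with a thin spout, 74 mm across, 186 mm tall. Origin at the centre of its underside. A bystander.
- nail_tin: Rusty open tin of nails, about 93 by 79 mm across, 76 mm tall. Origin under its middle. A bystander.
- card_box: Tall pale cardboard box, 70 by 70 by 131 mm. Origin at the centre of its underside. A bystander.

How it is judged (in metres and radians):
On the way, in this order (a step that is already met when the one before it is completed fails the run):
1. the small box is off the board, flat on the bench top (height (world z) of parts_box between -0.004 and 0.004 m and angle between parts_box's own z axis and vertical below 0.1 rad and linear speed of parts_box below 0.02 m/s), for 0.2 s.
2. the slide has pushed the stop level with the cursor (x of stop_line in the frame of cursor_line between -0.005 and 0.005 m and value of joint slide above 0.03 m), for 0.2 s.
At the end, for the whole second after the job is handed in: The stop's line is within 5 mm of the cursor's line along the gauge, the slide is fully home (within 4 mm), and the small box lies right way up, flat and at rest on the bench top, off the board (all of step 1 and x of stop_line in the frame of cursor_line between -0.005 and 0.005 m and value of joint slide below 0.004 m); the robot touches nothing.
It fails at once if the slide snaps back faster than 0.4 m/s (velocity of joint slide below -0.4 m/s).
It fails at once if the robot touches the stop (contact force between any of the arm, the fingers and stop above 0.5 N).
It fails at once if the cursor is shifted (distance of cursor_line from where it was at the start of the episode above 0.004 m).
It fails at once if the oil can, nail tin or tall box is shoved (25 mm) or tipped (distance of any of oil_can, nail_tin, card_box from where it was at the start of the episode above 0.025 m or angle between any of oil_can, nail_tin, card_box's own z axis and vertical above 0.3 rad).
It also fails if it takes over 61 s, if anything falls off the work surface, if the arm or the gripper's body presses on something with over 40 N, if the wrist force passes 120 N, or if a joint passes its speed limit or range.

ROBOT

A 6-joint arm with a two-finger parallel gripper is mounted at the origin on a cart in front of the work surface, level with it; the furniture and walls round the work are solid. World frame = base frame: x ahead of the robot, y to its left, z up, the work surface at z = 0. Lengths are in mm, angles in rad, forces in N, time in s.
With the tool pointing down it reaches from about 325 to 875 mm from the base axis. Payload 4.4 kg.
Tool frame: the origin (TCP) lies on the centre line of the jaws, within the pads' length; the fingertips stand ahead of it and the grasp point (between the pads) lies 6 mm ahead of it (ctrl.tcp_to_tips is the z of the fingertips in the tool frame, in mm); z points along the fingers, y is the direction in which the jaws open and shut (so a half turn about z gives the same grasp; the last joint's range is limited). The gripper opens to 85 mm and grips with 20 to 120 N. Pads are 22 mm wide; open, the fingers measure 114 mm over their backs; the gripper's body (76 mm by 85 mm) begins 54 mm behind the grasp point. The pads swing forward as they close: fully open they stand 13 mm farther back than shut.
Start: joints at [1.097, 0.207, 1.542, -0, 1.393, -0.15], TCP at [182.413, 545.301, 256.282] pointing down, gripper open.
Joint ranges: [-2.73, 2.73], [-0.86, 2.22], [0.23, 2.46], [-1.11, 4.25], [0.08, 2.63], [-2.82, 2.82]. Speed limits (rad/s): [2.79, 2.79, 3.14, 3.14, 3.14, 3.14].

INTERFACE

Orientations are given as a 3x3 rotation matrix whose columns are the frame's x, y, z axes.
In Python, from plant import ctrl, sensors, optics gives the robot as it stands. Calls block until the motion is done:
- ctrl.move_ptp(position, orientation): joint-space move of the TCP to a pose.
- ctrl.move_l(position, rot=None, vel=150, threshold=None): straight line of the TCP; rot=None keeps the orientation; vel is the mean speed in mm/s. With threshold (N) it stops when the force on the tool has changed by that much, and returns True; else False.
- ctrl.set_joints(angles): joint-space move.
- ctrl.gripper_to(opening, force=None): finger opening in mm; force is the grip in N (None keeps the last); returns when the fingers have stopped.
- ctrl.hold(seconds).
- ctrl.solve_ik(position, orientation): joint angles nearest the present ones, or None.
- sensors.read_state(): the state.
- optics.grab_frame(name): name is "side" or "top" or "wrist"; returns (picture, depth): 384x512x3 uint8, red, green, blue; 384x512 float32, mm along the optical axis (not along the pixel's ray), 0 where there is no reading.
- optics.camera_params(name): a dict with "mtx" (3x3 intrinsics, pixels), "R" (3x3) and "t" (3): a world point X has camera coordinates R X + t; the wrist camera has in their place "T_tool_cam" (4x4, takes a point from camera to tool coordinates, whose origin is the TCP and whose axes are the flange's). Camera axes: x right, y down, z forward; pixel columns grow to the right and rows downward; lengths in mm; the calibration is good to about 2 mm. A picture is of the moment at which its call begins: read the wrist's pose just before it. camera_params takes no time and is no camera call.
A pose or a line that the arm cannot do raises ctrl.MotionError and nothing moves.
- ctrl.finish_job(): hands the job in, once; it reports no verdict.
The state is a dict: "t": time; "q": joint angles; "qvel": joint speeds; "tau": joint torques, N m; "eef_pos": TCP position; "eef_rot": TCP orientation; "force": force on the tool from outside, world axes, zero at the start; "wrist_torque": the same for the moment, N m; "grip_width": finger opening in mm.
Only numpy, scipy, OpenCV 4.12 (cv2) and the standard library are available. Lean on these libraries where they do the work, as an engineer would, in place of code of your own. Each camera call takes 0.05 s, during which the arm holds its last target.

## Working session

There is one attempt and no reset: what is moved stays moved. The work goes in short steps, each a Python script; the robot and the scene stay as the last script left them, time stands still between calls to the robot, and variables do not carry over. Pictures are saved under pics/ and viewed, and the job is handed in when it is done.

```bash
ls; mkdir -p pics; python3 - <<'E'
from plant import ctrl, sensors, optics
import cv2
print(sensors.read_state(), ctrl.tcp_to_tips)
for n in ("side","top","wrist"):
    p,d=optics.grab_frame(n); cv2.imwrite(f"pics/{n}0.png",p[:,:,::-1]); print(n,optics.camera_params(n),d.min(),d.max())
E
```

```text
pics
{'t': 0.0, 'q': array([ 1.09747545e+00,  2.07400376e-01,  1.54300746e+00, -2.37107407e-06,
        1.39349756e+00, -1.50494407e-01]), 'qvel': array([ 2.71958468e-04,  2.91207689e-04,  4.60719017e-05, -1.44859163e-03,
        4.27248653e-04, -7.54460927e-05]), 'tau': array([-5.02128005e-04, -3.83033895e+01, -2.91588396e+01, -1.16863580e-04,
        1.07661993e-02,  1.26066656e-06]), 'eef_pos': array([182.09299051, 544.64375112, 255.11147056]), 'eef_rot': array([[-9.48342467e-01,  3.17246685e-01, -1.05217334e-03],
       [ 3.17248243e-01,  9.48340293e-01, -2.05954118e-03],
       [ 3.44435759e-04, -2.28695050e-03, -9.99997326e-01]]), 'force': array([-0.47035852,  0.13930184,  0.1979186 ]), 'wrist_torque': array([ 0.00932084,  0.02839555, -0.00573125]), 'grip_width': 85.57075725707391} 25.0
side {'mtx': array([[462.07471082,   0.        , 260.59414331],
       [  0.        , 462.07471082, 184.47725664],
       [  0.        ,   0.        ,   1.        ]]), 'R': array([[-0.99271962, -0.1197103 ,  0.01331138],
       [-0.08996503,  0.66345613, -0.74278682],
       [ 0.08008772, -0.738
[... 325 characters left out ...]
0.98917061, -0.02810837, -0.14405354],
       [ 0.14462642, -0.01953041, -0.98929357]]), 't': array([ -14.97285645,  608.55342508, 1130.65400659])} 0.0 2018.1094
wrist {'mtx': array([[324.65428255,   0.        , 256.88953146],
       [  0.        , 324.65428255, 192.06556605],
       [  0.        ,   0.        ,   1.        ]]), 'T_tool_cam': array([[ 9.76409375e-04, -9.61222304e-01, -2.75772968e-01,
         6.92834225e+01],
       [ 9.99999183e-01,  1.16596280e-03, -5.23404723e-04,
         1.63404489e+00],
       [ 8.24649316e-04, -2.75772231e-01,  9.61222657e-01,
        -1.17952474e+02],
       [ 0.00000000e+00,  0.00000000e+00,  0.00000000e+00,
         1.00000000e+00]])} 0.0 1312.1772
```

View pics/side0.png

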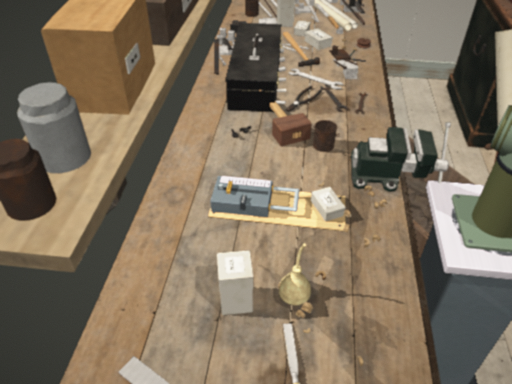

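View pics/top0.png

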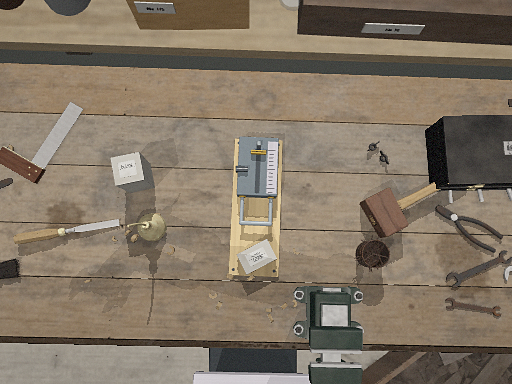

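View pics/wrist0.png

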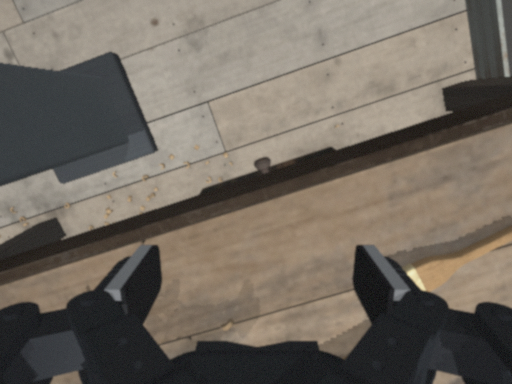

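```bash
cat > h.py <<'E'
from plant import ctrl, sensors, optics
import cv2, numpy as np
def cam(n,st=None):
    p=optics.camera_params(n); K=p["mtx"]
    if n!="wrist": R,t=p["R"],p["t"]
    else:
        T=p["T_tool_cam"]; Rt=st["eef_rot"]; 
        Rwc=Rt@T[:3,:3]; c=Rt@T[:3,3]+st["eef_pos"]; R=Rwc.T; t=-R@c
    return K,R,t
def onplane(c,uv,z):
    K,R,t=c; uv=np.atleast_2d(np.array(uv,float))
    r=(R.T@np.linalg.inv(K)@np.c_[uv,np.ones(len(uv))].T).T; o=-R.T@t
    return o+r*((z-o[2])/r[:,2])[:,None]
def proj(c,X):
    K,R,t=c; X=np.atleast_2d(X); p=(K@(R@X.T+t[:,None])).T; return p[:,:2]/p[:,2:]
def cloud(c,d):
    K,R,t=c; v,u=np.mgrid[:384,:512]; r=np.stack([u,v,np.ones_like(u)],-1)@np.linalg.inv(K).T
    return (r*d[...,None]-t)@R
def tri(c1,uv1,c2,uv2):
    P=[c[0]@np.c_[c[1],c[2]] for c in (c1,c2)]
    X=cv2.triangulatePoints(P[0],P[1],np.array(uv1,float).reshape(2,1),np.array(uv2,float).reshape(2,1)); return (X[:3]/X[3]).ravel()
E
python3 - <<'E'
from h import *
for n,(u0,u1,v0,v1) in {"top":(220,300,125,285),"side":(200,360,165,240)}.items():
    p,d=optics.grab_frame(n); np.savez(f"pics/{n}0.npz",p=p,d=d)
    C=cloud(cam(n),d)
    s=3.5 if n=="top" else 5
    cv2.imwrite(f"pics/{n}z.png",cv2.resize(p[v0:v1,u0:u1,::-1],None,fx=s,fy=s,interpolation=cv2.INTER_CUBIC))
    if n=="top":
        for uv in [(257,257),(250,250),(265,262),(247,268),(235,200),(240,270),(270,200),(252,180),(200,200),(320,200),(258,151),(241,169),(256,222)]:
            print(uv,C[uv[1],uv[0]].round(1))
E
```

```text
(257, 257) [443.9   5.8  42.5]
(250, 250) [461.   24.   43.3]
(265, 262) [432.  -14.7  44.5]
(247, 268) [415.8  30.3  39.7]
(235, 200) [591.6  67.3  11.5]
(240, 270) [409.6  48.4   5.9]
(270, 200) [590.9 -24.1  37.2]
(252, 180) [639.5  23.9  51.5]
(200, 200) [590.4 160.6   0.6]
(320, 200) [ 599.8 -160.    -2.6]
(258, 151) [712.8  10.6  66.4]
(241, 169) [665.8  52.8  60.2]
(256, 222) [532.6  10.6  41.4]
```

View pics/topz.png

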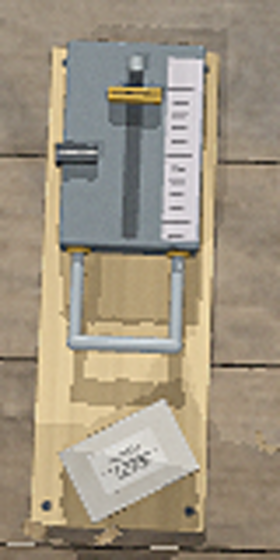

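View pics/sidez.png

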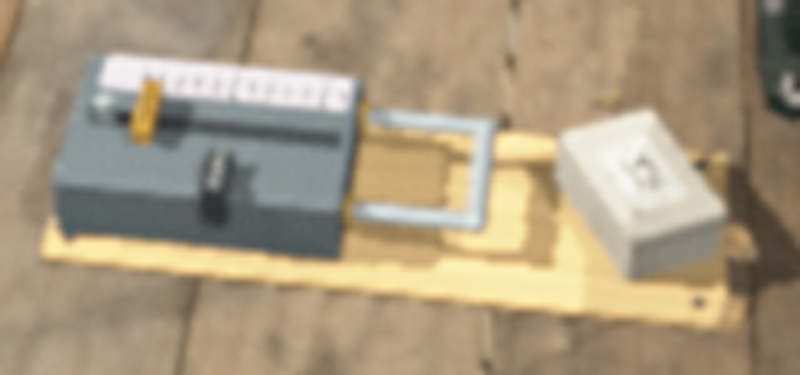

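```bash
python3 - <<'E'
from h import *
for n,win in {"top":(228,285,235,275),"side":(305,350,182,225)}.items():
    f=np.load(f"pics/{n}0.npz"); p,d=f["p"],f["d"]; c=cam(n); C=cloud(c,d)
    u0,u1,v0,v1=win
    hsv=cv2.cvtColor(p,cv2.COLOR_RGB2HSV)
    m=np.zeros((384,512),np.uint8); m[v0:v1,u0:u1]=1
    m&=((C[...,2]>36)&(C[...,2]<55)).astype(np.uint8)
    P=C[m>0]; r=cv2.minAreaRect(P[:,:2].astype(np.float32)); print(n,m.sum(),np.median(P[:,2]),r)
    vv,uu=np.nonzero(m); Q=onplane(c,np.c_[uu,vv],43); print(cv2.minAreaRect(Q[:,:2].astype(np.float32)))
# gauge: top view zoom corners
c=cam("top"); g=lambda u,v:(220+u/3.5-.36,125+v/3.5-.36)
for nm,uv,z in [("housFL",(60,247),50),("housFR",(198,250),50),("housBL",(68,42),50),("housBR",(205,42),50),("barL",(70,346),35),("barR",(180,350),35),("boardNL",(33,525),8),("boardNR",(203,531),8),("stop",(135,95),64),("curs",(78,152),60)]:
    print(nm,onplane(c,g(*uv),z).round(1))
E
```

```text
top 775 42.43124450564478 ((446.1166687011719, 7.257221221923828), (56.858402252197266, 87.07243347167969), 28.775421142578125)
((446.0821228027344, 7.323543548583984), (56.76434326171875, 86.80852508544922), 28.823694229125977)
side 526 42.32671586199335 ((446.53814697265625, 8.584430694580078), (60.216392517089844, 90.6769027709961), 29.671045303344727)
((446.747314453125, 13.144702911376953), (60.70612335205078, 93.34593963623047), 28.55150604248047)
housFL [[599.2  61.7  50. ]]
housFR [[599.8 -39.3  50. ]]
housBL [[753.5  60.8  50. ]]
housBR [[756.7 -41.4  50. ]]
barL [[528.1  52.5  35. ]]
barR [[527.3 -28.4  35. ]]
boardNL [[397.1  76.3   8. ]]
boardNR [[395.8 -49.5   8. ]]
stop [[711.3  10.   64. ]]
curs [[668.3  50.5  60. ]]
```

```bash
python3 - <<'E'
from h import *
a=np.radians(28.8); y=np.array([np.cos(a),np.sin(a),0]); 
best=None
for s in (1,-1):
    Y=s*y; Rt=np.c_[np.cross(Y,[0,0,-1.]),Y,[0,0,-1.]]
    q=ctrl.solve_ik([446.1,7.3,220],Rt); print(s,q)
    if q is not None:
        dq=abs(np.array(q)-sensors.read_state()["q"]).max()
        if best is None or dq<best[0]: best=(dq,Rt)
Rt=best[1]; np.save("Rbox.npy",Rt)
ctrl.move_ptp([446.1,7.3,220],Rt)
st=sensors.read_state(); p,d=optics.grab_frame("wrist"); np.savez("pics/w1.npz",p=p,d=d,pos=st["eef_pos"],rot=st["eef_rot"])
cv2.imwrite("pics/w1.png",p[:,:,::-1]); print(st["t"],st["eef_pos"])
c=cam("wrist",st); C=cloud(c,d)
m=(C[...,2]>37)&(C[...,2]<50)&(abs(C[...,0]-446)<60)&(abs(C[...,1]-7)<60)&(d>0)
n,l,s_,_=cv2.connectedComponentsWithStats(m.astype(np.uint8)); k=1+s_[1:,4].argmax(); P=C[l==k]
print(s_[k],np.median(P[:,2]),cv2.minAreaRect(P[:,:2].astype(np.float32)))
E
```

```text
1 [-1.78064404e-01 -3.83698797e-02  1.88446505e+00 -4.44089210e-16
  1.29549749e+00 -6.80719229e-01]
-1 [-1.78064404e-01 -3.83698797e-02  1.88446505e+00 -4.44089210e-16
  1.29549749e+00  2.46087342e+00]
2.4 [446.26924571   7.90112151 220.11673522]
[ 225  130   64   91 5528] 43.219377496751065 ((447.1482849121094, 8.771381378173828), (57.11903381347656, 86.4405517578125), 28.793495178222656)
```

View pics/w1.png

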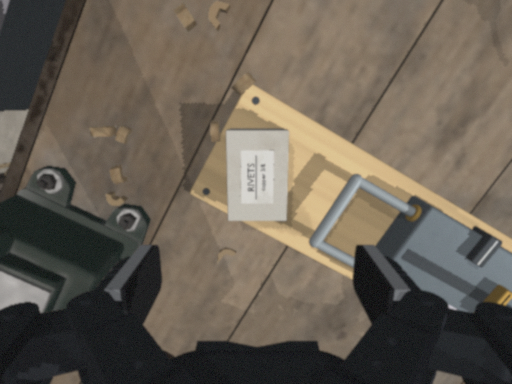

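The box (pixels 225–288 × 130–220) lies flat, square to the jaws; both views agree to 1.5 mm and top is at 43 mm. Grasp and carry it to the right.

```bash
python3 - <<'E'
from h import *
Rt=np.load("Rbox.npy")
print(ctrl.move_l([446.7,8.0,70],vel=150)); print(ctrl.move_l([446.7,8.0,38],vel=80,threshold=8))
print(ctrl.gripper_to(40,force=30)); st=sensors.read_state(); print(st["grip_width"],st["eef_pos"],st["force"])
z0=st["eef_pos"][2]
ctrl.move_l([446.7,8.0,130],vel=120)
st=sensors.read_state(); print(st["grip_width"],st["force"])
ctrl.move_l([540,-155,130],vel=200)
p,d=optics.grab_frame("side"); cv2.imwrite("pics/s2.png",p[120:300,150:450,::-1])
ctrl.move_l([540,-155,45],vel=120)
print(ctrl.move_l([540,-155,z0-10],vel=20,threshold=4)); st=sensors.read_state(); print(z0,st["eef_pos"],st["force"],st["t"])
E
```

```text
False
False
False
54.46178976818437 [447.32198705   7.8666428   38.65201885] [0.13669083 0.84061253 3.66554037]
54.48621810673648 [-0.89077102 -0.55920159 -1.27783139]
True
38.65201885374876 [ 539.796694   -154.91974898   30.73042234] [-0.74802545 -0.43545606  4.15815134] 8.1417
```

View pics/s2.png

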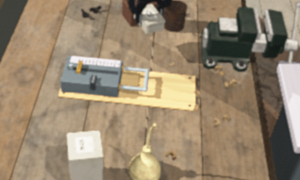

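```bash
python3 - <<'E'
from h import *
ctrl.gripper_to(85); ctrl.move_l([540,-155,160],vel=150)
p,d=optics.grab_frame("top"); cv2.imwrite("pics/t3.png",p[100:300,180:400,::-1]); 
st=sensors.read_state(); pw,dw=optics.grab_frame("wrist"); cv2.imwrite("pics/w3.png",pw[:,:,::-1])
C=cloud(cam("wrist",st),dw)
m=(C[...,2]>28)&(C[...,2]<42)&(abs(C[...,0]-540)<65)&(abs(C[...,1]+155)<65)&(dw>0)
n,l,s_,_=cv2.connectedComponentsWithStats(m.astype(np.uint8)); k=1+s_[1:,4].argmax(); P=C[l==k]
A=np.linalg.lstsq(np.c_[P[:,:2]-P[:,:2].mean(0),np.ones(len(P))],P[:,2],rcond=None)[0]; print("box",s_[k],A,cv2.minAreaRect(P[:,:2].astype(np.float32)))
print(st["t"])
Y=np.array([0,-1.,0]); Rg=np.c_[np.cross(Y,[0,0,-1.]),Y,[0,0,-1.]]; print(ctrl.solve_ik([600,12,160],Rg),ctrl.solve_ik([600,12,160],-Rg*[1,1,-1]))
E
```

```text
box [ 220  137   77  109 7972] [ 1.30263569e-03 -4.53992458e-03  3.51313905e+01] ((540.5081787109375, -153.71224975585938), (57.11802673339844, 87.08740234375), 28.92287254333496)
9.625
[-1.24139170e-01  3.50929455e-01  1.56818063e+00 -4.44089210e-16
  1.22248257e+00  1.44665716e+00] [-1.24139170e-01  3.50929455e-01  1.56818063e+00 -4.44089210e-16
  1.22248257e+00 -1.69493550e+00]
```

View pics/w3.png

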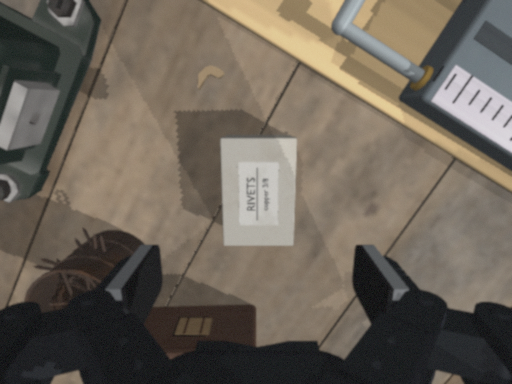

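The box stands flat at 35.1 mm top height with the label up, 57 × 87 mm, off the board (pixels 220–297 × 137–246). Now measure the gauge with the wrist camera from two places.

```bash
python3 - <<'E'
from h import *
Y=np.array([0,-1.,0]); Rg=np.c_[np.cross(Y,[0,0,-1.]),Y,[0,0,-1.]]
ctrl.gripper_to(0)
for i,x in enumerate((610,570)):
    (ctrl.move_ptp([x,14,175],Rg) if i==0 else ctrl.move_l([x,14,175]))
    ctrl.hold(0.3)
    st=sensors.read_state(); p,d=optics.grab_frame("wrist"); np.savez(f"pics/g{i}.npz",p=p,d=d,pos=st["eef_pos"],rot=st["eef_rot"])
    cv2.imwrite(f"pics/g{i}.png",p[:,:,::-1]); print(st["t"],st["eef_pos"],st["grip_width"])
E
```

```text
12.7917 [609.97405105  13.82261601 174.98103866] -0.20262364574226055
13.5583 [570.71638932  13.93006195 175.07698048] -0.0950512149966414
```

View pics/g0.png

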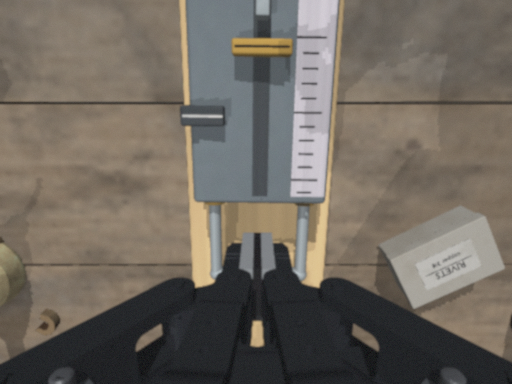

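View pics/g1.png

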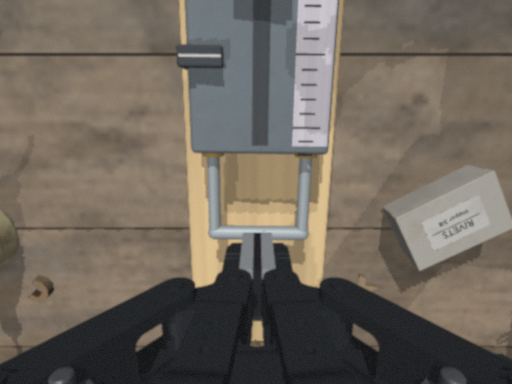

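```bash
python3 - <<'E'
from h import *
L=[]
for i in (0,1):
    f=np.load(f"pics/g{i}.npz"); c=cam("wrist",dict(eef_pos=f["pos"],eef_rot=f["rot"])); L.append((c,f["p"].astype(int),cloud(c,f["d"])))
g0,g1=L[0][1].sum(2),L[1][1].sum(2)
print("stop rows",list(zip(range(36,58),g0[36:58,240:285].mean(1).round()))) 
print("curs g0",list(zip(range(108,124),g0[108:124,192:218].mean(1).round())))
print("curs g1",list(zip(range(46,66),g1[46:66,190:215].mean(1).round())))
print("bar rows g1",list(zip(range(222,244),g1[222:244,228:240].mean(1).round())))
for nm,(k,u,v,z) in dict(stop=(0,262,46.5,64),curs=(0,204,116,60),curs1=(1,201,56,60),barL=(1,222,232,41),barR=(1,297,232,41),hfl0=(0,200,200,50),hfr0=(0,320,200,50),hfl1=(1,200,150,50),hfr1=(1,320,150,50)).items():
    print(nm,onplane(L[k][0],(u,v),z).round(1),L[k][2][int(v),int(u)].round(1))
print("tri curs",tri(L[0][0],(204,116),L[1][0],(201,56)))
# housing side edges direction, rods
E
python3 - <<'E'
import cv2
for n,b in {"g0":(170,20,350,215),"g1":(170,30,350,245)}.items():
    a=cv2.imread(f"pics/{n}.png")[b[1]:b[3],b[0]:b[2]]; cv2.imwrite(f"pics/{n}z.png",cv2.resize(a,None,fx=2.7,fy=2.7,interpolation=cv2.INTER_CUBIC))
E
```

```text
stop rows [(36, np.float64(270.0)), (37, np.float64(301.0)), (38, np.float64(376.0)), (39, np.float64(430.0)), (40, np.float64(439.0)), (41, np.float64(433.0)), (42, np.float64(427.0)), (43, np.float64(411.0)), (44, np.float64(358.0)), (45, np.float64(254.0)), (46, np.float64(208.0)), (47, np.float64(301.0)), (48, np.float64(387.0)), (49, np.float64(413.0)), (50, np.float64(414.0)), (51, np.float64(405.0)), (52, np.float64(375.0)), (53, np.float64(314.0)), (54, np.float64(247.0)), (55, np.float64(205.0)), (56, np.float64(209.0)), (57, np.float64(230.0))]
curs g0 [(108, np.float64(238.0)), (109, np.float64(234.0)), (110, np.float64(233.0)), (111, np.float64(232.0)), (112, np.float64(236.0)), (113, np.float64(274.0)), (114, np.float64(393.0)), (115, np.float64(525.0)), (116, np.float64(565.0)), (117, np.float64(469.0)), (118, np.float64(315.0)), (119, np.float64(250.0)), (120, np.float64(248.0)), (121, np.float64(246.0)), (122, np.float64(244.0)), (123, np.float64(238.0))]
curs g1 [(46, np.float64(235.0)), (47, np.float64(229.0)), (48, np.float64(224.0)), (49, np.float64(225.0)), (50, 
[... 753 characters left out ...]
p.float64(484.0)), (236, np.float64(446.0)), (237, np.float64(400.0)), (238, np.float64(377.0)), (239, np.float64(439.0)), (240, np.float64(512.0)), (241, np.float64(516.0)), (242, np.float64(454.0)), (243, np.float64(332.0))]
stop [[713.8  11.7  64. ]] [713.9  11.7  65.1]
curs [[669.5  51.9  60. ]] [669.6  51.8  61. ]
curs1 [[669.3  52.4  60. ]] [669.3  52.3  60.3]
barL [[534.8  44.1  41. ]] [535.   44.1  41.4]
barR [[534.8 -18.6  41. ]] [534.4 -18.8  39.9]
hfl0 [[604.9  59.5  50. ]] [604.9  59.5  50.2]
hfr0 [[604.9 -34.6  50. ]] [605.2 -34.4  50.8]
hfl1 [[605.   57.7  50. ]] [605.   57.7  50.4]
hfr1 [[605.  -32.4  50. ]] [605.2 -32.2  50.9]
tri curs [669.46524794  52.32873378  58.87233483]
```

View pics/g0z.png

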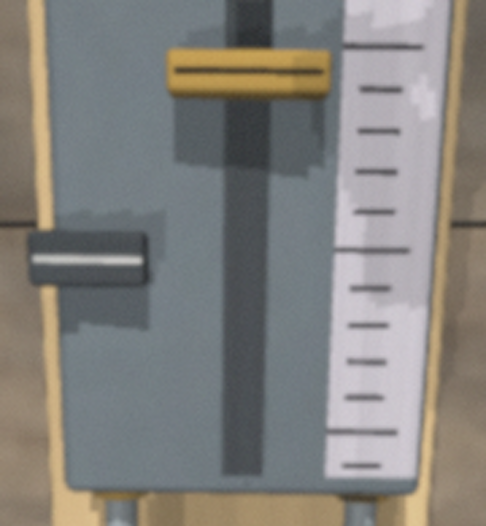

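View pics/g1z.png

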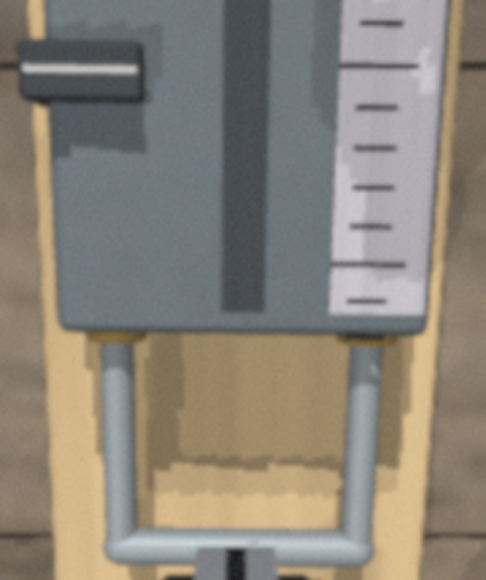

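```bash
cat > m.py <<'E'
from h import *
def stopm(n,save=None,f=None):
    p=f["p"] if f is not None else optics.grab_frame(n)[0]
    c=cam(n); 
    hsv=cv2.cvtColor(p,cv2.COLOR_RGB2HSV)
    m=cv2.inRange(hsv,(15,120,90),(30,255,255))
    w=proj(c,[[630,0,64],[630,26,64],[730,0,64],[730,26,64]]); lo,hi=w.min(0).astype(int)-3,w.max(0).astype(int)+4
    M=np.zeros_like(m); M[lo[1]:hi[1],lo[0]:hi[0]]=m[lo[1]:hi[1],lo[0]:hi[0]]
    v,u=np.nonzero(M)
    if save: cv2.imwrite(save,cv2.resize(p[125:285,200:360,::-1],None,fx=3.5,fy=3.5,interpolation=cv2.INTER_CUBIC))
    if len(u)==0: return None
    return len(u),np.round([u.mean(),v.mean()],2),onplane(c,(u.mean(),v.mean()),63)[0].round(1)
E
python3 - <<'E'
from m import *
for n in("top","side"): print(n,stopm(n,f=np.load(f"pics/{n}0.npz")))
ctrl.move_l([568,12.5,110]); print(ctrl.move_l([568,12.5,43],vel=60,threshold=6))
st=sensors.read_state(); print(st["eef_pos"],st["force"],st["t"])
print(ctrl.move_l([548,12.5,43],vel=25,threshold=3)); st=sensors.read_state(); print(st["eef_pos"],st["force"],st["t"])
p,_=optics.grab_frame("side"); cv2.imwrite("pics/s5.png",cv2.resize(p[150:250,190:360,::-1],None,fx=4,fy=4))
for n in("top","side"): print(n,stopm(n,save=f"pics/{n}5.png"))
E
```

```text
top (60, array([258.27, 151.72]), array([711.7,   9.8,  63. ]))
side (46, array([228.87, 187.24]), array([711.5,  19.4,  63. ]))
False
[568.51184324  12.44645398  43.54210069] [ 0.59892886 -0.79667113 -1.11865408] 15.4583
False
[548.09624411  12.45500484  43.0656886 ] [ 0.04683169  0.37677602 -1.19581381] 16.4083
top (63, array([258.33, 151.78]), array([711.5,   9.7,  63. ]))
side (46, array([228.87, 187.24]), array([711.5,  19.4,  63. ]))
```

View pics/s5.png

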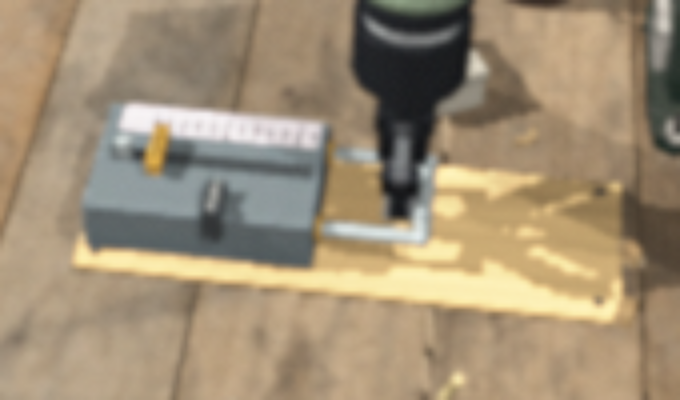

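View pics/top5.png

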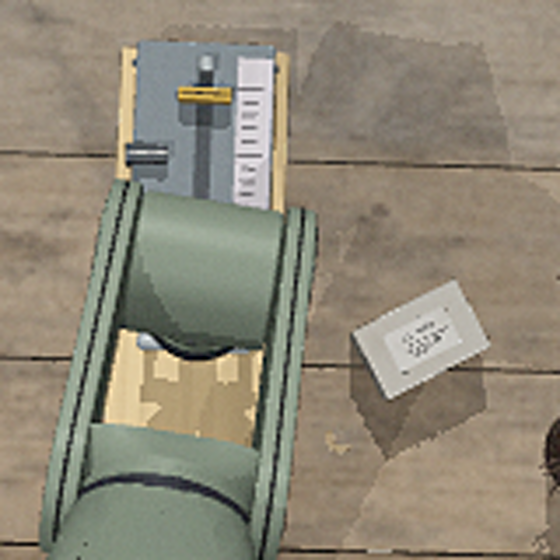

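The fingers are in the window; the bar is not yet touched (a few mm gap), and stop (258,152) and cursor (241,169) remain visible from the top.

```bash
python3 - <<'E'
from m import *
print(ctrl.move_l([538,12.5,43],vel=15,threshold=2.5)); st=sensors.read_state(); print(st["eef_pos"],st["force"],st["t"]); x0=st["eef_pos"][0]
print(ctrl.move_l([x0-30,12.5,43],vel=40)); ctrl.hold(0.2); st=sensors.read_state(); print(st["eef_pos"],st["force"],st["t"])
for n in("top","side"): print(n,stopm(n,save=f"pics/{n}6.png"))
E
```

```text
True
[547.99628377  12.47967253  42.94840226] [ 1.30170187 -1.02322691  0.37869408] 16.8167
False
[518.54578557  12.74771384  43.09721773] [ 5.70847876  1.9424809  -2.08509706] 17.9
top (61, array([257.85, 157.72]), array([695.9,  10.5,  63. ]))
side (42, array([235.1 , 187.95]), array([694.6,  19.9,  63. ]))
```

View pics/top6.png

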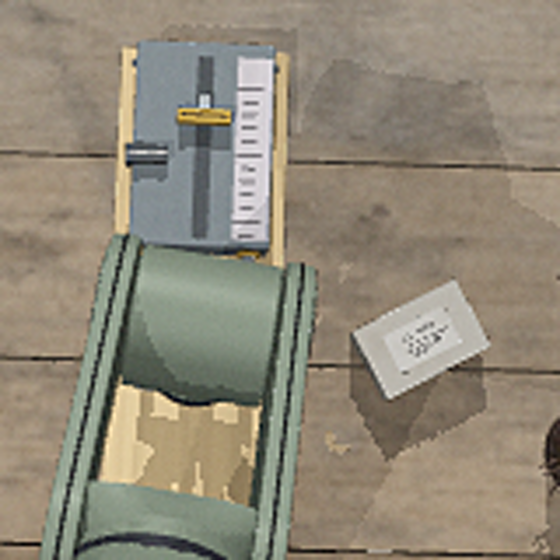

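```bash
python3 - <<'E'
from m import *
print(ctrl.move_l([518.5-24,12.5,43],vel=40)); ctrl.hold(0.2); st=sensors.read_state(); print(st["eef_pos"],st["force"],st["t"])
for n in("top","side"):
    p,d=optics.grab_frame(n); np.savez(f"pics/{n}7.npz",p=p,d=d); print(n,stopm(n,f=dict(p=p)))
    q=p[155:185,230:275] if n=="top" else p[175:210,225:270]
    cv2.imwrite(f"pics/{n}7.png",cv2.resize(q[:,:,::-1],None,fx=14,fy=14,interpolation=cv2.INTER_CUBIC))
E
```

```text
False
[495.4986468   12.97617593  43.14701964] [ 7.9956686   3.01015387 -2.96810338] 18.9333
top (65, array([257.69, 166.69]), array([672.5,  10.3,  63. ]))
side (40, array([243.4 , 188.65]), array([672.2,  19.7,  63. ]))
```

View pics/top7.png

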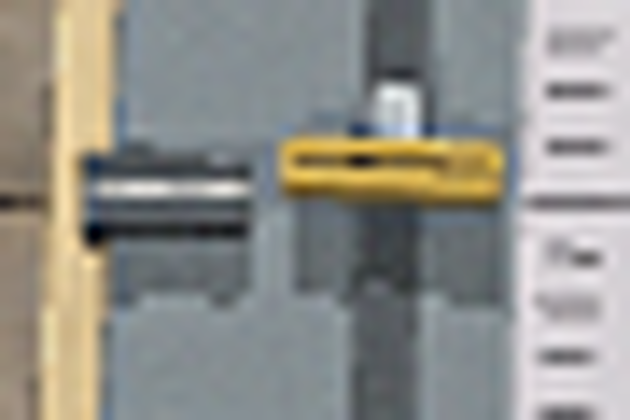

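View pics/side7.png

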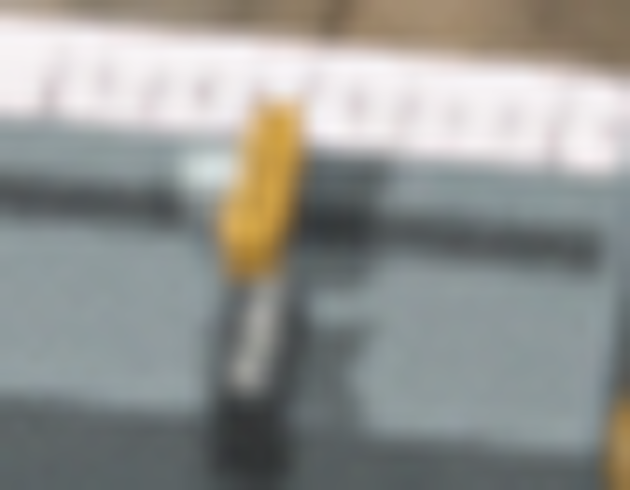

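```bash
cat > off.py <<'E'
from h import *
def off(p,sr,n="top"):
    g=p.astype(float).sum(2); c=cam("top")
    cp=g[164:172,238:246].mean(1); print("cur",cp.round())
    w=np.clip(cp-cp[:]. min()-0.35*(cp.max()-cp.min()),0,None); cv_=(w*np.arange(164,172)).sum()/w.sum()
    k=slice(252,264); sp=g[sr-6:sr+7,k].mean(1); print("stop",sr-6,sp.round())
    return cv_,c
E
python3 - <<'E'
from off import *
p=np.load("pics/top7.npz")["p"]; r,c=off(p,166); print(r)
p0=np.load("pics/top0.npz")["p"]; print(off(p0,151)[0])
for s in (165.6,166,166.4): print(s,onplane(c,(257.7,s),64).round(1))
for s in (167.6,168,168.4): print(s,onplane(c,(242,s),60).round(1))
E
```

```text
cur [438. 353. 270. 230. 622. 257. 296. 116.]
stop 160 [346. 446. 451. 418. 397. 492. 249. 476. 344. 229. 278. 274. 279.]
166.59932879649486
cur [434. 354. 267. 229. 617. 251. 296. 113.]
stop 145 [354. 335. 345. 324. 270. 510. 241. 477. 320. 224. 277. 273. 271.]
166.60545078196873
165.6 [[675.1  10.4  64. ]]
166 [[674.1  10.3  64. ]]
166.4 [[673.   10.3  64. ]]
167.6 [[669.5  50.4  60. ]]
168 [[668.5  50.3  60. ]]
168.4 [[667.4  50.3  60. ]]
```

```bash
python3 - <<'E'
from off import *
ctrl.move_l([489.1,12.5,43],vel=20); ctrl.hold(0.3); st=sensors.read_state(); print(st["eef_pos"],st["force"],st["t"])
p,d=optics.grab_frame("top"); off(p,168)
q=p[155:185,230:275]; cv2.imwrite("pics/top8.png",cv2.resize(q[:,:,::-1],None,fx=14,fy=14,interpolation=cv2.INTER_CUBIC))
p,d=optics.grab_frame("side"); q=p[175:210,225:270]; cv2.imwrite("pics/side8.png",cv2.resize(q[:,:,::-1],None,fx=14,fy=14,interpolation=cv2.INTER_CUBIC))
E
```

```text
[490.52589336  12.94820703  43.27711221] [ 7.19955918  3.04572262 -3.99133956] 19.75
cur [438. 354. 270. 231. 620. 256. 296. 117.]
stop 162 [330. 465. 450. 420. 381. 500. 207. 508. 298. 237. 278. 281. 280.]
```

View pics/top8.png

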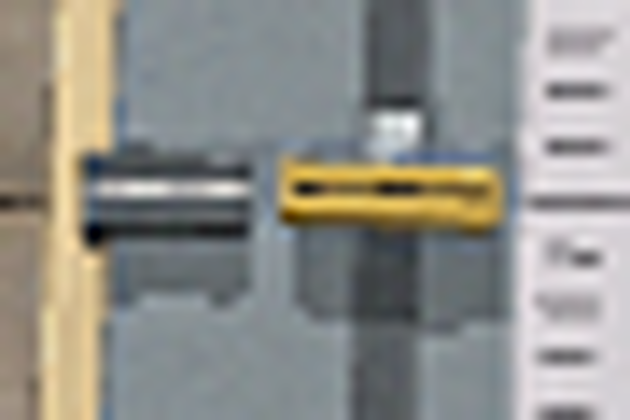

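View pics/side8.png

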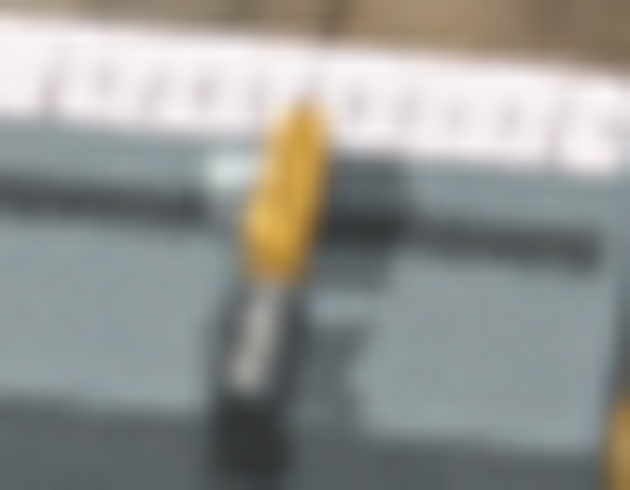

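Level in the top view: stop line and cursor line are both in row 168 (zoom row 188), and the side view agrees. Ease home.

```bash
python3 - <<'E'
from h import *
for x,v in ((535,30),(552,12)):
    ctrl.move_l([x,12.5,43],vel=v); st=sensors.read_state(); print(st["eef_pos"],st["force"],st["t"])
ctrl.hold(0.2)
ctrl.move_l([568,12.5,43],vel=40); st=sensors.read_state(); print(st["force"])
p,d=optics.grab_frame("side"); cv2.imwrite("pics/s9.png",cv2.resize(p[150:250,190:360,::-1],None,fx=4,fy=4))
ctrl.move_l([568,12.5,175],vel=120)
for i,x in enumerate((610,565)):
    ctrl.move_l([x,13.9,175]); ctrl.hold(0.3); st=sensors.read_state(); p,d=optics.grab_frame("wrist"); cv2.imwrite(f"pics/f{i}.png",p[:,:,::-1]); np.savez(f"pics/f{i}.npz",p=p,d=d,pos=st["eef_pos"],rot=st["eef_rot"])
print(st["t"])
g=np.load("pics/f0.npz")
E
```

```text
[534.98051127  12.49807558  43.09730779] [4.83818556 0.4804326  0.97883934] 21.5333
[551.81240306  12.5326216   42.93415824] [ 0.26191729 -0.35690455 -0.16019475] 23.1
[-0.35448437  0.31257512  0.57177535]
26.6833
```

View pics/f0.png

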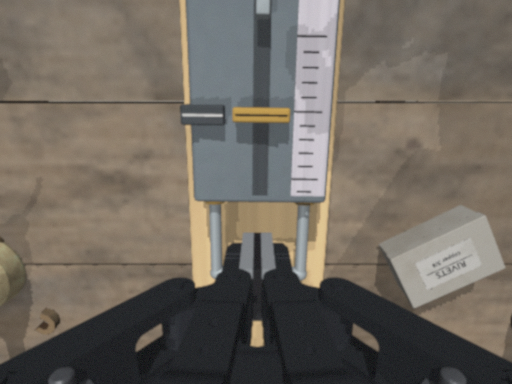

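View pics/f1.png

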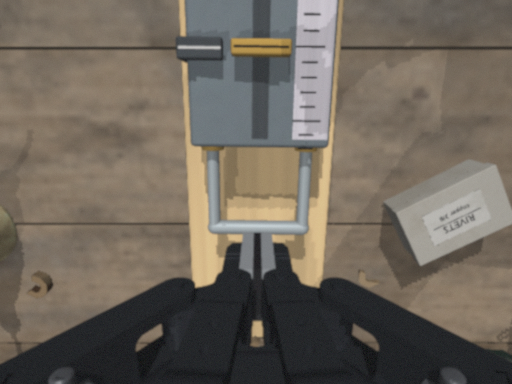

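```bash
python3 - <<'E'
from h import *
for i,(rs,rc) in enumerate(((115,115),(46,48))):
    f=np.load(f"pics/f{i}.npz"); c=cam("wrist",dict(eef_pos=f["pos"],eef_rot=f["rot"])); g=f["p"].astype(float).sum(2)
    r=np.arange(rc-3,rc+4); w=g[r][:,192:216].mean(1); w=np.clip(w-300,0,None); vc=(w*r).sum()/w.sum()
    r=np.arange(rs-2,rs+3); w=np.clip(390-g[r][:,242:282].mean(1),0,None); vs=(w*r).sum()/w.sum()
    a=onplane(c,(262,vs),64)[0]; b=onplane(c,(203,vc),60)[0]; print(i,vs,vc,a.round(1),b.round(1),(a-b)[0].round(2))
    if i==1:
        print("bar",onplane(c,(260,227),35).round(1),"front",onplane(c,(260,145.5),50).round(1))
E
```

```text
0 114.9013568023469 114.76604064548106 [669.9  11.6  64. ] [669.7  52.7  60. ] 0.12
1 45.94188024806542 47.00708794504117 [670.   11.7  64. ] [669.9  50.7  60. ] 0.1
bar [[531.9  12.2  35. ]] front [[603.4  12.6  50. ]]
```

```bash
python3 - <<'E'
from h import *
for n in("g1","f1"):
    f=np.load(f"pics/{n}.npz"); c=cam("wrist",dict(eef_pos=f["pos"],eef_rot=f["rot"])); g=f["p"].astype(float).sum(2)
    r=np.arange(215,243); k=g[r][:,228:240].mean(1); pk=r[k[8 if n=="g1" else 3:20].argmax()+(8 if n=="g1" else 3)]
    print(n,k.round().astype(int),pk,onplane(c,(234,pk),41).round(1))
for n in ("g0","f0"):
    f=np.load(f"pics/{n}.npz"); g=f["p"].astype(float).sum(2); print(n,f["pos"][0],g[4:26,258:267].mean(1).round().astype(int))
E
```

```text
g1 [536 535 534 534 536 535 534 536 531 507 461 438 465 513 569 612 616 578
 543 513 484 446 400 377 439 512 516 454] 231 [[535.7  34.1  41. ]]
f1 [535 533 533 524 490 446 451 483 536 588 612 596 558 527 500 470 428 385
 383 454 517 533 532 530 525 491 432 352] 225 [[536.1  33.9  41. ]]
g0 609.9740510510828 [518 516 514 509 508 502 505 501 495 474 408 305 234 218 220 213 200 182
 180 180 178 180]
f0 609.3394858308075 [511 510 510 504 502 501 499 492 462 387 290 231 221 216 210 195 183 181
 180 177 179 179]
```

```bash
python3 - <<'E'
from h import *
ctrl.move_l([540,13.9,230]); ctrl.hold(0.3)
st=sensors.read_state(); print(st["t"],st["force"])
ctrl.finish_job()
E
```

```text
27.5833 [0.42108617 0.42438445 0.30458308]
the job is handed in; nothing more can be done
```

The gauge is set and the job was handed in at about 27.6 s of the 61 s allowed; no verdict is reported.

- **Small box:** I set it down to the right of the gauge at about (540, -154) mm. A wrist picture after release showed it flat, label up, with its top at 35.1 mm and clear of the board.
- **Stop and cursor:** I hooked the pull bar and drew the slide until the stop line met the cursor line. After the slide was home again, two wrist-camera views put the stop line 0.1 mm from the cursor line.
- **Slide:** I eased it back at 12–30 mm/s until the force fell to zero, then backed off the bar and lifted out. Bar and lug are within about 0.5 mm of their starting positions, so the slide is home.
- **Stop, cursor and bystanders:** No planned move took the arm near the oil can, nail tin or tall box, and the fingers stayed clear of the stop. The cursor line did not move in the pictures. I did not re-measure the bystanders at the end.

One disagreement remained. The fixed top camera read positions along the gauge 2–7 mm lower than the wrist camera. I used the wrist values for hooking the bar and read stop against cursor only within the same picture.

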